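# Shut the seed tin into its twist-lock keeper

### The arm

A 6-joint arm with a two-finger parallel gripper is mounted at the origin on the work surface. World frame = base frame: x ahead of the robot, y to its left, z up, the work surface at z = 0. Lengths are in m, angles in degrees, forces in N, time in s.
With the tool pointing down it reaches from about 0.25 to 0.8 m from the base axis. Payload 8.5 kg.
Tool frame: the origin (TCP) lies between the finger pads; the fingertips stand 22 mm ahead of it and the grasp point (between the pads) lies 3 mm ahead of it; z points along the fingers, y is the direction in which the jaws open and shut (so a half turn about z gives the same grasp; the last joint's range is limited). The gripper opens to 85 mm and grips with 20 to 120 N. Pads are 22 mm wide; open, the fingers measure 114 mm over their backs; the gripper's body (76 mm by 85 mm) begins 54 mm behind the grasp point. The pads swing forward as they close: fully open they stand 13 mm farther back than shut.
Start: joints at [-63.083, 13.648, -0.773, 75.585, 0, 90], TCP at [0.238, -0.468, 0.253] pointing down, gripper open.
Joint ranges: [-152.45, 152.45], [-59.26, 108.67], [-65.41, 83.53], [-104.44, 129.93], [-82.83, 76.93], [-180, 180]. Speed limits (degrees/s): [127.2, 127.2, 159.86, 180, 180, 180].

### API

Orientations are given as a 3x3 rotation matrix whose columns are the frame's x, y, z axes.
In Python, from workcell import r, grab_frame, camera_info, job, regions_of, landmark_of gives the robot as it stands.
- The arm moves only by the tool play_rows, never from a script. Its argument "plan" is a list of rows, each a list of 6 numbers: the shift along the tool's x, y, z in cm, then the turn, a rotation vector about the tool's x, y, z in degrees. In form: [[dx, dy, dz, ax, ay, az], ...]. A call has 1 to 5 rows; each row is the pose to reach, as a shift and turn from the pose commanded when the call began, along the tool's axes at that moment; what a row does not reach only later rows make up. A row lasts 1/8 s, in which the tool goes at most 62.5 mm and 10.7 degrees, less where a joint would pass 70% of its speed; a pose out of reach is approached as far as the arm can. A call with a gripper value outside its range is refused whole. "jaw" is the finger opening in cm, from 0 to 8.54, set as the call begins (left out, the last holds). The fingers move at their own pace and stop on an object; "grip_force" is the grip in N (left out, the last holds). Time passes only in rows, so rows that repeat a pose let the fingers close. It gives the time, the measured TCP pose, the force and the opening at its end, in the units of the state.
- r.get_state(): the state, without advancing time (a new reading comes with each control period).
- grab_frame(name): name is "scene" or "top" or "wrist"; returns (picture, depth): 400x640x3 uint8, red, green, blue; 400x640 float32, m along the optical axis (not along the pixel's ray), 0 where there is no reading.
- camera_info(name): a dict with "camera_matrix" (3x3 intrinsics, pixels), "origin" and "rotation" of the camera in the world. Camera axes: x right, y up, looking along -z (the intrinsics and any distortion apply to the point x, -y, -z); pixel columns grow to the right and rows downward; lengths in m; the calibration is good to about 2 mm. A picture is of the moment at which its call begins: read the wrist's pose just before it. camera_info takes no time and is no camera call; for the wrist camera it gives the pose at the moment of the call.
- job.hand_in(): hands the job in, once; it reports no verdict.
Trained networks look in the newest picture that a camera, given by its name, has taken for a name from the list of things; names that differ only in an ending like _2 or _b are one class to them, and where a whole thing is asked for, a point or a joint stands for the part that bears it (a point fixed in the world has none). Each returns a list of dicts, best first, with "score" (0 to 1); they miss things now and then, are a little off and sometimes report something else, mostly with a low value. They report only what shows in the picture. A call takes as long as a camera call. They do not tell look-alikes from the thing itself.
- regions_of(camera, query): "region" (400x640 bool, what is visible of it).
- landmark_of(camera, query): "at" ([x, y, z] in m, in world coordinates, good to about 4 mm: a listed point, or the origin of a listed thing).
The state is a dict: "t": time; "q": joint angles; "joint_velocities": joint speeds; "joint_efforts": joint torques, N m; "ee_pos": TCP position; "eef_rot": TCP orientation; "ft_force": force on the tool from outside, world axes, zero at the start; "ft_torque": the same for the moment, N m; "opening": finger opening in m.
Only numpy, scipy, OpenCV 4.12 (cv2) and the standard library are available. Lean on these libraries where they do the work, as an engineer would, in place of code of your own. Each camera call takes 0.05 s, during which the arm holds its last target. There are 200 camera calls.

### The job

Put the seed tin away in the keeper that is screwed to the bench: set the tin down upright in the middle of the grey base without dropping it, then lower the green cover over it until its rim sits fully home on the base, and twist the cover clockwise (seen from above) up to its stop, so that its white stripes line up with the white marks on the base. Do not drop the cover or tip the tin over, let go at the end, and leave the trowel, pot and propagator lid where they are.

Things in the scene. Friction and masses are not known exactly. Their poses are not given: they have to be found in the camera images.
- tin_center (a point): Loose seed tin, an upright brass-coloured cylinder with a yellow lid, 58 mm in diameter and 92 mm tall, about 0.2 kg. The point is its centre, 46 mm above its underside; z is its axis, up.
- cover_rib (a point): Point at the middle of the black grip rib on top of the green cover. The rib is a bar 84 mm long (x), 24 mm thick (y), 38 mm high (z), so the point is 19 mm above the cover's flat top and 19 mm below the top of the rib. Grip it across its thickness from above. The point is 129 mm above the cover's rim.
- cover_rim (a point): Centre of the rim plane (underside) of the loose green cover: a round hollow shell, 113 mm outside and 105 mm inside diameter, open underneath, 105 mm deep inside, 110 mm tall without the rib and 148 mm with it, about 0.22 kg, standing on its rim. z up, x along the rib. It has an outer white stripe at +x and -x, in line with the rib. Same after a half turn.
- cover_tab (a point): One of the cover's two inward tabs, inside the rim at +x and -x, behind the foot of the white stripes: 19 mm wide along the rim (about +-12 degrees), 8 mm high from the rim up, reaching in to 46 mm from the axis. The point is the +x tab's middle, 4 mm above the rim.
- keeper_floor (a point): Keeper base, fixed to the bench: a grey disc 148 mm in diameter, 12 mm thick, with a raised neck (outer radius 42, inner 38 mm) standing 20 mm above the disc. The point is the centre of the disc's top face, inside the neck, where the tin stands; the cover's rim rests on the same face outside the neck. z up; x points to one of two opposite white marks near the disc's edge.
- keeper_lug (a point): One of two opposite orange lugs outside the neck, reaching out to 49 mm from the axis, underside 10.5 and top 16.5 mm above the disc. Seen from above each runs from 24 degrees clockwise to 30 anticlockwise of its mark, with a stop below its clockwise end. The point is above the disc in line with the +x mark, mid-height of the lug, 45 mm from the axis.
- keeper_mark (a point): White mark on the disc, 66 mm from the axis at +x. With the rib 45 to 135 degrees anticlockwise of the marks (65 to 90 best) the tabs pass between the lugs and the cover drops home; turned clockwise they then slide under the lugs to the stops, where the stripes meet the marks. About 3 mm radial play, light friction, no spring or detent.
- trowel_mid (a point): Bystander: orange trowel with a black rubber grip, 320 mm long and 85 mm wide, lying on the bench, up to 28 mm high; point near its middle, 14 mm above the bench, x towards the blade's tip.
- pot_center (a point): Bystander: blue ceramic plant pot, 100 mm in diameter, 95 mm tall; point at its centre, half-way up.
- prop_lid_center (a point): Bystander: white plastic propagator lid, 184 by 242 mm, 107 mm tall; point at its centre, 50 mm above the bench.
- caddy: Bystander: lidded aluminium caddy with a latch, fixed, 168 by 208 mm, 150 mm tall; origin at the centre of its underside.
Mind the look-alikes: they are no part of the job. What is meant by the part that bears tin_center is not blue, and is the smaller of those in its own colour.

How it is judged (in metres and radians):
On the way, in this order (a step that is already met when the one before it is completed fails the run):
1. the tin stands upright on the floor of the keeper's base, released, with the cover not yet over it (horizontal distance between tin_center and keeper_floor below 0.015 m and z of tin_center in the frame of keeper_floor between 0.04 and 0.052 m and angle between tin_center's own z axis and vertical below 0.12 rad and contact force between the fingers and tin below 0.2 N and horizontal distance between cover_rim and keeper_floor above 0.12 m), for 0.2 s.
2. the cover is down on the base over the tin, its tabs between the lugs, not yet twisted (horizontal distance between cover_rim and keeper_floor below 0.006 m and z of cover_rim in the frame of keeper_floor between -0.004 and 0.005 m and angle between cover_rim's own z axis and vertical below 0.07 rad and angle between the x axis of cover_rim and the x axis of keeper_floor, either way round above 0.6 rad), for 0.05 s.
At the end, for the whole second after the job is handed in: Tin upright (7 deg) on the base floor within 15 mm of its middle; cover rim down on the base (within 5 mm of home, 6 mm of centre, 4 deg of level), twisted until its stripes are within 11 deg (0.2 rad) of the marks; both at rest (horizontal distance between tin_center and keeper_floor below 0.015 m and z of tin_center in the frame of keeper_floor between 0.04 and 0.052 m and angle between tin_center's own z axis and vertical below 0.12 rad and horizontal distance between cover_rim and keeper_floor below 0.006 m and z of cover_rim in the frame of keeper_floor between -0.004 and 0.005 m and angle between cover_rim's own z axis and vertical below 0.07 rad and angle between the x axis of cover_rim and the x axis of keeper_floor, either way round below 0.2 rad and linear speed of each of cover, tin below 0.02 m/s); the robot touches nothing.
It fails at once if the trowel, pot or propagator lid is shifted by more than 30 mm (distance of any of trowel_mid, pot_center, prop_lid_center from where it was at the start of the episode above 0.03 m).
It fails at once if the tin is tipped over (leans more than 40 degrees) (angle between tin_center's own z axis and vertical above 0.7 rad).
It fails at once if the tin or the cover is dropped (falls free faster than 0.8 m/s) ((linear speed of tin above 0.8 m/s and contact force between the fingers and tin below 0.1 N) or (linear speed of cover above 0.8 m/s and contact force between the fingers and cover below 0.1 N)).
It also fails if it takes over 67 s, if anything falls off the work surface, if the arm or the gripper's body presses on something with over 40 N, if the wrist force passes 120 N, or if a joint passes its speed limit or range.

## Working session

There is one attempt and no reset: what is moved stays moved. The work goes in short steps, Python scripts to look and compute and a tool call to move; the robot and the scene stay as the last step left them, time stands still between calls to the robot, and variables do not carry over. Pictures are saved under pics/ and viewed, about 8 in all and at most 12, crops included, and the job is handed in when it is done.

Besides the shell and the picture viewer there is one more tool, called after "Call:" by a JSON object that holds its "op" and its "data". play_rows: Moves the arm, as the interface text tells. Its arguments: {"type":"object","properties":{"plan":{"type":"array"},"jaw":{"type":"number"},"grip_force":{"type":"number"}},"required":["plan"]}

```bash
mkdir -p pics; ls
cat > h.py <<'E'
import numpy as np, cv2
from workcell import r, grab_frame, camera_info, job, regions_of, landmark_of
def save(im,n): cv2.imwrite('pics/'+n+'.png', im[:,:,::-1])
def cloud(name,depth,ci=None):
    ci=ci or camera_info(name); K=np.array(ci['camera_matrix']); R=np.array(ci['rotation']); o=np.array(ci['origin'])
    v,u=np.mgrid[0:400,0:640]
    x=(u-K[0,2])/K[0,0]*depth; y=(v-K[1,2])/K[1,1]*depth
    return np.stack([x,-y,-depth],-1)@R.T+o
E
python3 - <<'E'
from h import *
s=r.get_state(); print(s)
for c in ['scene','top']:
    print(c,camera_info(c))
    im,d=grab_frame(c); save(im,c+'0'); np.save(c+'0.npy',d)
    for q in ['tin_center','cover_rib','cover_rim','keeper_floor','keeper_mark','keeper_lug','trowel_mid','pot_center','prop_lid_center','caddy']:
        print(c,q,[(round(float(e['score']),2),np.round(e['at'],3).tolist()) for e in landmark_of(c,q)])
E
```

```text
pics
{'t': 0.0, 'q': array([-6.30839246e+01,  1.36812403e+01, -8.14123809e-01,  7.55831432e+01,
       -1.51551348e-04,  8.99997050e+01]), 'joint_velocities': array([-0.04129294,  0.02041122, -0.04492989,  0.06097704, -0.01965088,
        0.00838641]), 'joint_efforts': array([-8.90005663e-05, -5.38776219e+01,  3.46440625e+01,  1.83723844e-02,
        6.64384379e-05, -2.43666489e-05]), 'ee_pos': array([ 0.23750002, -0.46781444,  0.25269415]), 'eef_rot': array([[ 8.91668223e-01,  4.52689068e-01, -6.22632349e-04],
       [ 4.52689496e-01, -8.91667388e-01,  1.22057939e-03],
       [-2.63801263e-06, -1.37021098e-03, -9.99999061e-01]]), 'ft_force': array([0.16089987, 0.12154536, 0.25507736]), 'ft_torque': array([ 0.00990374,  0.02579972, -0.07172398]), 'opening': 0.08551782615177421}
scene {'camera_matrix': array([[408.85555037,   0.        , 326.3285199 ],
       [  0.        , 408.85555037, 204.8339559 ],
       [  0.        ,   0.        ,   1.        ]]), 'origin': array([1.15356876, 0.91057269, 1.04019772]), 'rotation': array([[-0.84245295, -0.35704427,  0.40347542],
       [ 0.538610
[... 1050 characters left out ...]
36],
       [-0.99982975,  0.00408953,  0.01799284],
       [ 0.01822744,  0.06732228,  0.99756477]])}
top tin_center [(0.69, [0.727, -0.166, 0.05]), (0.65, [0.518, 0.293, 0.029]), (0.64, [0.445, 0.07, 0.045]), (0.6, [0.612, -0.013, 0.065]), (0.52, [0.507, -0.025, 0.042])]
top cover_rib [(0.72, [0.553, -0.286, 0.126])]
top cover_rim [(0.94, [0.559, -0.294, -0.002])]
top keeper_floor [(0.78, [0.476, 0.295, 0.013])]
top keeper_mark [(0.66, [0.539, 0.297, 0.014])]
top keeper_lug [(0.96, [0.523, 0.292, 0.027])]
top trowel_mid [(0.88, [0.73, 0.106, 0.015])]
top pot_center [(0.96, [0.727, -0.165, 0.051])]
top prop_lid_center []
top caddy [(0.94, [0.467, -0.55, 0.0]), (0.3, [0.607, -0.266, 0.002])]
```

Run:
```python
from h import *
a=cv2.imread('pics/scene0.png'); b=cv2.imread('pics/top0.png')
cv2.imwrite('pics/v1.png',cv2.resize(a,(800,500)))
cv2.imwrite('pics/v2.png',cv2.resize(b,(800,500)))
# enlarged candidates in scene
ci=camera_info('scene');K=ci['camera_matrix'];R=ci['rotation'];o=ci['origin']
T=[]
for p in [(.501,-.025,.049),(.609,-.012,.061),(.438,.071,.05)]:
    c=R.T@(np.array(p)-o); u=K[0,0]*c[0]/-c[2]+K[0,2]; v=K[1,1]*-c[1]/-c[2]+K[1,2]; print(p,u,v)
# measure tops using top cloud
d=np.load('top0.npy'); P=cloud('top',d)
for p in [(.504,-.025),(.61,-.012),(.442,.071),(.556,-.289),(.475,.295)]:
    m=(np.hypot(P[...,0]-p[0],P[...,1]-p[1])<.06)&(P[...,2]>.05 if p[1]<.2 else P[...,2]>.005)
    q=P[m]
    if len(q)==0: print(p,'none');continue
    h=np.percentile(q[:,2],95); t=q[q[:,2]>h-.008]
    (c,rad)=cv2.minEnclosingCircle(t[:,:2].astype(np.float32)); print(p,'h',h.round(3),'mean',t.mean(0).round(4),'circ',np.round(c,4),round(rad,4),len(t))
m=(np.hypot(P[...,0]-.556,P[...,1]+.289)<.06)&(P[...,2]>.13); q=P[m][:,:2].astype(np.float32); print('rib rect',cv2.minAreaRect(q))
```

```text
(0.501, -0.025, 0.049) 342.2617200787382 209.54900631396134
(0.609, -0.012, 0.061) 319.1959561159637 220.0149963011523
(0.438, 0.071, 0.05) 371.75370782623355 217.60228120809518
(0.504, -0.025) h 1.864 mean [0.4742 0.0142 1.8636] circ [0.4742 0.0142] 0.0001 959
(0.61, -0.012) h 0.131 mean [ 0.6054 -0.0122  0.1269] circ [ 0.6056 -0.0127] 0.0369 158
(0.442, 0.071) h 0.099 mean [0.4381 0.0707 0.0952] circ [0.4385 0.0712] 0.0279 91
(0.556, -0.289) h 0.15 mean [ 0.5525 -0.2876  0.1478] circ [ 0.5523 -0.2862] 0.0421 135
(0.475, 0.295) h 0.032 mean [0.472  0.2965 0.0306] circ [0.4693 0.2969] 0.0497 100
rib rect ((0.5530029535293579, -0.2872077226638794), (0.08316308259963989, 0.025234520435333252), 26.176937103271484)
```

View pics/v1.png

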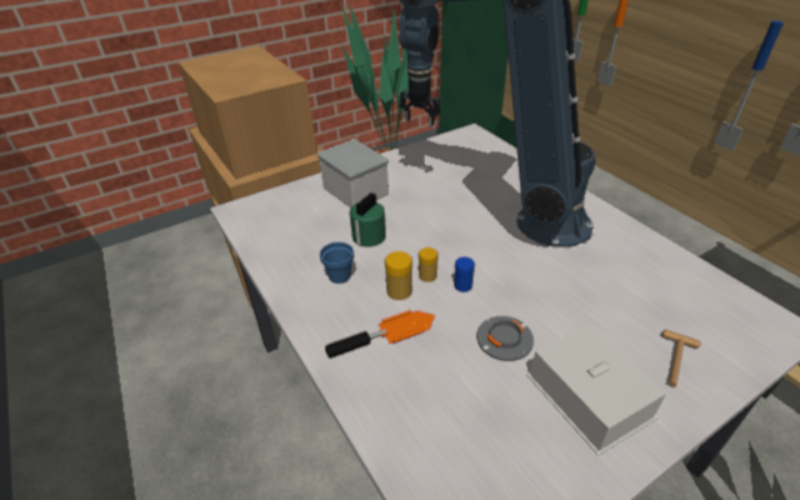

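View pics/v2.png

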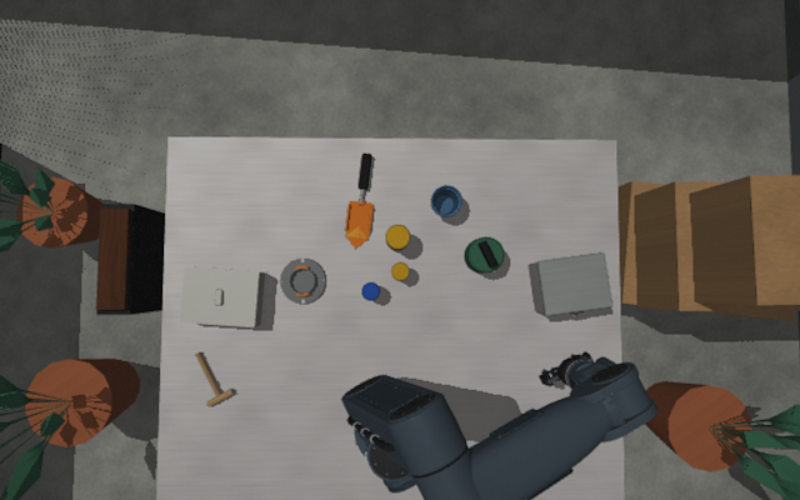

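The tin candidates in the scene picture (v1) are the large yellow tin at (399,275), the small yellow tin at (428,264) and the blue tin at (464,274). The small yellow one fits: it isn't blue, and it's the smaller of the two yellow ones. I'll confirm in a crop and refine the positions.

Run:
```python
from h import *
a=cv2.imread('pics/scene0.png')
cv2.imwrite('pics/v3.png',cv2.resize(a[180:300,240:440],None,fx=4,fy=4,interpolation=cv2.INTER_CUBIC))
for c in ['scene','top']:
    d=np.load(c+'0.npy'); P=cloud(c,d); P[d<=0]=np.nan
    for p,lo,hi in [((.502,-.025),.084,.105),((.606,-.012),.115,.15),((.438,.071),.084,.12)]:
        m=(np.hypot(P[...,0]-p[0],P[...,1]-p[1])<.045)&(P[...,2]>lo)&(P[...,2]<hi); t=P[m]
        if len(t)<5: print(c,p,'none',len(t));continue
        print(c,p,len(t),'circ',np.round(cv2.minEnclosingCircle(t[:,:2].astype(np.float32)),4) if 0 else cv2.minEnclosingCircle(t[:,:2].astype(np.float32)),'mean',t.mean(0).round(4))
```

```text
scene (0.502, -0.025) 146 circ ((0.5043928623199463, -0.016947239637374878), 0.030122021213173866) mean [ 0.5068 -0.0167  0.0912]
scene (0.606, -0.012) 280 circ ((0.6115620136260986, -0.010705866850912571), 0.039817482233047485) mean [ 0.6128 -0.0069  0.123 ]
scene (0.438, 0.071) 152 circ ((0.44365397095680237, 0.07306921482086182), 0.028844906017184258) mean [0.4447 0.0748 0.0908]
top (0.502, -0.025) 161 circ ((0.5001208782196045, -0.020737359300255775), 0.028615185990929604) mean [ 0.4998 -0.0211  0.0918]
top (0.606, -0.012) 305 circ ((0.605612576007843, -0.011542250402271748), 0.03884821757674217) mean [ 0.6057 -0.0116  0.1237]
top (0.438, 0.071) 161 circ ((0.4381847083568573, 0.07096380740404129), 0.0281831044703722) mean [0.4377 0.0706 0.0923]
```

View pics/v3.png

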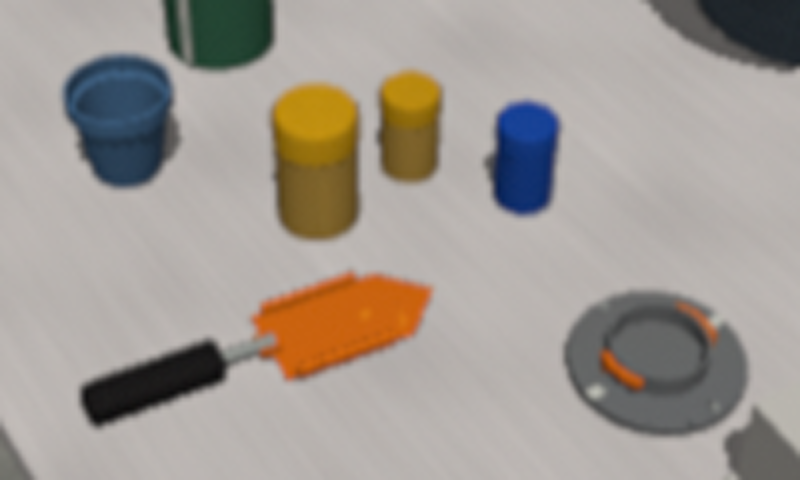

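The crop shows the small brass tin with its yellow lid at (410,125), beside the large one at (316,160). It measures 58 mm across and 92 mm tall, so it's the one meant. Moving above it.

Call:
{"op": "play_rows", "data": {"plan": [[43.7,-27.9,3,0,0,27],[43.7,-27.9,3,0,0,27],[43.7,-27.9,3,0,0,27],[43.7,-27.9,3,0,0,27],[43.7,-27.9,3,0,0,27]], "jaw": 8.5, "grip_force": 40}}

```text
t: 1.72
ee_pos: [0.392, -0.2066, 0.236]
eef_rot: [[1.0, -0.002, 0.001], [-0.002, -1.0, -0.0], [0.001, 0.0, -1.0]]
ft_force: [0.5, -0.1, 0.5]
opening: 0.085
```

Call:
{"op": "play_rows", "data": {"plan": [[10.5,-18,1.5,0,0,0],[10.5,-18,1.5,0,0,0],[10.5,-18,1.5,0,0,0],[10.5,-18,1.5,0,0,0],[10.5,-18,1.5,0,0,0]]}}

```text
t: 2.35
ee_pos: [0.497, -0.0271, 0.2205]
eef_rot: [[1.0, 0.001, -0.001], [0.001, -1.0, 0.0], [-0.001, -0.0, -1.0]]
ft_force: [0.1, 0.8, -0.3]
opening: 0.0851
```

Run:
```python
from h import *
s=r.get_state(); print(s['t'],s['ee_pos'])
ci=camera_info('wrist'); im,d=grab_frame('wrist'); save(im,'v4'); print(ci['origin'],ci['rotation'])
P=cloud('wrist',d,ci); P[d<=0]=np.nan
for c,P in (('wrist',P),):
    m=(np.hypot(P[...,0]-.501,P[...,1]+.021)<.045)&(P[...,2]>.084)&(P[...,2]<.105); t=P[m]; print(len(t))
    if len(t)>10: print(cv2.minEnclosingCircle(t[:,:2].astype(np.float32)),t.mean(0))
print([(round(float(e['score']),2),np.round(e['at'],3).tolist()) for e in landmark_of('wrist','tin_center')])
```

```text
2.35 [ 0.49695301 -0.02706957  0.22052941]
[ 0.57487504 -0.02688841  0.34047243] [[ 8.13184946e-04  9.52201819e-01  3.05468548e-01]
 [-9.99999526e-01  9.37938590e-04 -2.61638301e-04]
 [-5.35643206e-04 -3.05468190e-01  9.52202131e-01]]
3238
((0.5029774308204651, -0.021454377099871635), 0.0290792528539896) [ 0.50495851 -0.02160664  0.09103266]
[(0.9, [0.441, 0.066, 0.049])]
```

View pics/v4.png

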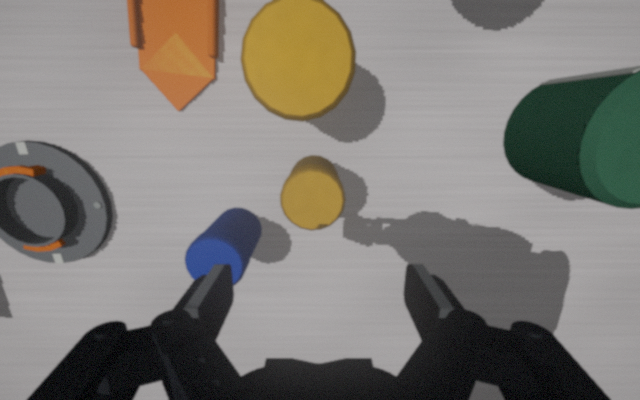

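The small tin is at (313,195), between the large tin (298,57) and the blue one (225,245). Wrist depth puts it at (0.503, -0.0215). Descending.

Call:
{"op": "play_rows", "data": {"plan": [[0.6,-0.55,4,0,0,0],[0.6,-0.55,9,0,0,0],[0.6,-0.55,13,0,0,0],[0.6,-0.55,15.2,0,0,0],[0.6,-0.55,15.2,0,0,0]]}}

```text
t: 3.08
ee_pos: [0.5009, -0.0241, 0.0679]
eef_rot: [[1.0, -0.003, -0.003], [-0.003, -1.0, 0.0], [-0.003, -0.0, -1.0]]
ft_force: [-0.2, 0.1, -0.7]
opening: 0.0851
```

Call:
{"op": "play_rows", "data": {"plan": [[0,0,0,0,0,0],[0,0,0,0,0,0],[0,0,0,0,0,0],[0,0,0,0,0,0],[0,0,0,0,0,0]], "jaw": 5, "grip_force": 40}}

```text
t: 3.7
ee_pos: [0.5034, -0.0233, 0.0705]
eef_rot: [[1.0, -0.002, 0.003], [-0.002, -1.0, -0.001], [0.003, 0.001, -1.0]]
ft_force: [-2.4, -1.2, 6.4]
opening: 0.0573
```

Call:
{"op": "play_rows", "data": {"plan": [[0,0,-2,0,0,0],[0,0,-6,0,0,0],[0,0,-10,0,0,0],[0,0,-14,0,0,0],[0,0,-14,0,0,0]]}}

```text
t: 4.32
ee_pos: [0.5042, -0.0231, 0.2124]
eef_rot: [[1.0, -0.001, 0.006], [-0.001, -1.0, -0.0], [0.006, 0.0, -1.0]]
ft_force: [0.6, -0.8, -3.0]
opening: 0.0568
```

Run:
```python
from h import *
s=r.get_state(); print(s['t'],s['ee_pos'],s['opening'],s['ft_force'])
ci=camera_info('wrist'); im,d=grab_frame('wrist'); save(im,'w5'); np.save('w5.npy',d)
for c in ('wrist','top'):
    if c=='top': im,d=grab_frame(c); ci=camera_info(c)
    P=cloud(c,d,ci); P[d<=0]=np.nan
    m=(np.hypot(P[...,0]-.473,P[...,1]-.296)<.09)&(P[...,2]>-.01)&(P[...,2]<.06)
    f=im.astype(float); w=m&(f.min(-1)>150)&(P[...,2]>.004)&(P[...,2]<.022)
    # bench is light too: keep within radius .073 
    w&=np.hypot(P[...,0]-.473,P[...,1]-.296)<.073
    n,l,st,cen=cv2.connectedComponentsWithStats(w.astype(np.uint8))
    for i in range(1,n):
        if st[i,4]>3: print(c,'white',st[i,4],P[l==i].mean(0).round(4))
    q=P[m&(P[...,2]>.024)]
    if len(q)>5: print(c,'neck',len(q),cv2.minEnclosingCircle(q[:,:2].astype(np.float32)))
    q=P[m&(P[...,2]>.006)]
    if len(q)>5: print(c,'disc',len(q),cv2.minEnclosingCircle(q[:,:2].astype(np.float32)))
    for n in ['keeper_floor','keeper_mark','keeper_lug']: print(c,n,[(round(float(e['score']),2),np.round(e['at'],3).tolist()) for e in landmark_of(c,n)])
```

```text
4.325 [ 0.50415101 -0.02309379  0.2123889 ] 0.05681489077756934 [ 0.61940843 -0.77910909 -3.02506672]
wrist white 106 [0.5397 0.2957 0.0122]
wrist white 75 [0.4062 0.2919 0.0121]
wrist neck 1694 ((0.47329211235046387, 0.2940046787261963), 0.04988487437367439)
wrist disc 11004 ((0.47316014766693115, 0.2930799722671509), 0.07452230155467987)
wrist keeper_floor []
wrist keeper_mark [(0.83, [0.54, 0.295, 0.01])]
wrist keeper_lug [(0.57, [0.518, 0.293, 0.026])]
top neck 100 ((0.470018208026886, 0.2948624789714813), 0.04907558858394623)
top disc 986 ((0.4731276035308838, 0.29630690813064575), 0.08943767845630646)
top keeper_floor [(0.71, [0.474, 0.294, 0.008]), (0.53, [0.563, -0.292, -0.003]), (0.5, [0.557, -0.287, 0.128])]
top keeper_mark [(0.92, [0.542, 0.297, 0.012])]
top keeper_lug [(0.94, [0.518, 0.289, 0.029])]
```

Call:
{"op": "play_rows", "data": {"plan": [[-1,-5,0,0,0,0],[-2,-11,0,0,0,0],[-3.1,-17,0,0,0,0],[-3.1,-23,0,0,0,0],[-3.1,-28,0,0,0,0]]}}

```text
t: 5.35
ee_pos: [0.4843, 0.0518, 0.209]
eef_rot: [[0.997, 0.079, -0.005], [0.079, -0.996, 0.048], [-0.002, -0.048, -0.999]]
ft_force: [-1.0, 1.1, -2.2]
opening: 0.0571
```

Run:
```python
from h import *
s=r.get_state(); print(s['t'],s['ee_pos'],s['opening'],s['ft_force'])
ci=camera_info('wrist'); im,d=grab_frame('wrist'); 
P=cloud('wrist',d,ci); P[d<=0]=np.nan
m=(np.hypot(P[...,0]-.473,P[...,1]-.294)<.09)&(P[...,2]>.006)&(P[...,2]<.05)
print(cv2.minEnclosingCircle(P[m][:,:2].astype(np.float32)))
w=m&(im.min(-1)>150)&(np.hypot(P[...,0]-.473,P[...,1]-.294)<.073)
n,l,st,cen=cv2.connectedComponentsWithStats(w.astype(np.uint8))
for i in range(1,n):
    if st[i,4]>8: print('white',st[i,4],P[l==i].mean(0).round(4))
```

```text
5.35 [0.48426013 0.05178081 0.20895807] 0.05709659959411625 [-0.99471422  1.10400377 -2.1526179 ]
((0.473695307970047, 0.29363003373146057), 0.07457462698221207)
white 117 [0.5398 0.2962 0.0121]
white 80 [0.4066 0.2924 0.0119]
```

```bash
cat >> h.py <<'E'
from scipy.spatial.transform import Rotation as Ro
def goto(p,yaw):
    "row from measured pose to tool-down pose with tool x at world yaw (deg)"
    s=r.get_state(); R=np.array(s['eef_rot']); c,n=np.cos(np.radians(yaw)),np.sin(np.radians(yaw))
    T=np.array([[c,n,0],[n,-c,0],[0,0,-1]])
    print('q',np.round(s['q'],1),'pos',np.round(s['ee_pos'],4),'row',np.round(R.T@(np.array(p)-s['ee_pos'])*100,2),np.round(Ro.from_matrix(R.T@T).as_rotvec(degrees=True),2))
E
python3 -c "
from h import *
goto([.4735,.294,.21],0)"
```

```text
q [  4.5  11.2 -10.7  68.2   2.8 179.9] pos [0.4845 0.0518 0.2089] row [  0.82 -24.2    1.06] [-2.75  0.2   4.55]
```

```bash
python3 -c "
from h import *
goto([.4735,.294,.21],50)"
```

```text
q [  4.5  11.2 -10.7  68.2   2.8 179.9] pos [0.4845 0.0518 0.2089] row [  0.82 -24.2    1.06] [ -2.65  -1.01 -45.44]
```

Call:
{"op": "play_rows", "data": {"plan": [[0.8,-24.2,1,-2.6,-1,-45.4],[0.8,-24.2,1,-2.6,-1,-45.4],[0.8,-24.2,1,-2.6,-1,-45.4],[0.8,-24.2,1,-2.6,-1,-45.4],[0.8,-24.2,1,-2.6,-1,-45.4]]}}

```text
t: 6.02
ee_pos: [0.4727, 0.2975, 0.21]
eef_rot: [[0.638, 0.77, -0.0], [0.77, -0.638, 0.001], [0.001, -0.001, -1.0]]
ft_force: [0.1, -1.0, -2.3]
opening: 0.057
```

```bash
python3 -c "
from h import *
goto([.4735,.294,.15],50);print(r.get_state()['opening'])"
```

```text
q [ 3.210e+01  1.790e+01 -1.200e+00  7.090e+01  1.000e-01  1.618e+02] pos [0.4727 0.2975 0.21  ] row [-0.22  0.29  6.  ] [-0.06 -0.04  0.39]
0.05704032279853114
```

Call:
{"op": "play_rows", "data": {"plan": [[-0.2,0.2,4,0,0,0],[-0.2,0.2,8,0,0,0],[-0.2,0.2,11,0,0,0],[-0.2,0.2,12,0,0,0],[-0.2,0.2,12,0,0,0]]}}

```text
t: 6.65
ee_pos: [0.4731, 0.291, 0.0905]
eef_rot: [[0.644, 0.765, -0.001], [0.765, -0.644, 0.0], [-0.0, -0.001, -1.0]]
ft_force: [-0.9, 0.2, -1.7]
opening: 0.0568
```

Run:
```python
from h import *
goto([.4735,.294,.0825],50)
im,d=grab_frame('scene'); save(im,'s6'); P=cloud('scene',d); P[d<=0]=np.nan
cv2.imwrite('pics/v5.png',cv2.resize(im[200:320,320:520,::-1],None,fx=4,fy=4,interpolation=cv2.INTER_CUBIC))
```

```text
q [ 31.6  22.5 -13.1  54.5   0.  161.6] pos [0.4731 0.291  0.0905] row [ 0.26 -0.16  0.8 ] [-0.06  0.02 -0.06]
```

View pics/v5.png

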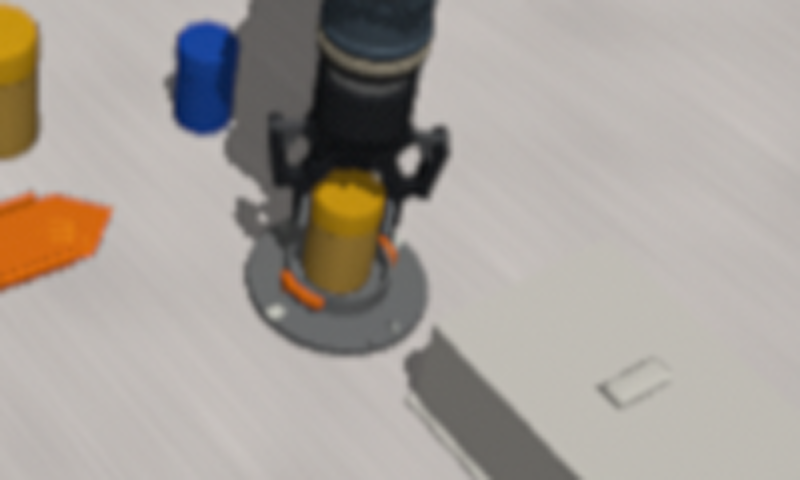

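The tin is upright in the fingers, at (345,235) in the crop and just above the neck. Lowering it slowly, watching the force.

Call:
{"op": "play_rows", "data": {"plan": [[0.2,-0.2,0.3,0,0,0],[0.2,-0.2,0.6,0,0,0],[0.2,-0.2,0.6,0,0,0]]}}

```text
t: 7.08
ee_pos: [0.4726, 0.2941, 0.0847]
eef_rot: [[0.643, 0.766, -0.0], [0.766, -0.643, 0.001], [0.0, -0.001, -1.0]]
ft_force: [0.1, 0.5, -1.9]
opening: 0.0569
```

Call:
{"op": "play_rows", "data": {"plan": [[0,0,0.1,0,0,0],[0,0,0.2,0,0,0],[0,0,0.2,0,0,0]]}}

```text
t: 7.45
ee_pos: [0.4726, 0.294, 0.0826]
eef_rot: [[0.643, 0.766, -0.001], [0.766, -0.643, 0.001], [0.0, -0.001, -1.0]]
ft_force: [0.4, -0.1, -1.8]
opening: 0.057
```

Call:
{"op": "play_rows", "data": {"plan": [[0,0,0.1,0,0,0],[0,0,0.1,0,0,0]]}}

```text
t: 7.7
ee_pos: [0.4726, 0.2941, 0.0825]
eef_rot: [[0.643, 0.766, 0.0], [0.766, -0.643, 0.001], [0.001, -0.001, -1.0]]
ft_force: [-3.7, -2.0, 8.9]
opening: 0.0573
```

Call:
{"op": "play_rows", "data": {"plan": [[0,0,0.1,0,0,0],[0,0,0.1,0,0,0]]}}

```text
t: 7.95
ee_pos: [0.4726, 0.2941, 0.0825]
eef_rot: [[0.643, 0.766, 0.001], [0.766, -0.643, 0.002], [0.002, -0.001, -1.0]]
ft_force: [-6.4, -3.4, 18.7]
opening: 0.0572
```

Call:
{"op": "play_rows", "data": {"plan": [[0,0,-0.15,0,0,0],[0,0,-0.15,0,0,0]]}}

```text
t: 8.2
ee_pos: [0.4727, 0.2942, 0.0825]
eef_rot: [[0.643, 0.766, -0.0], [0.766, -0.643, 0.001], [0.001, -0.001, -1.0]]
ft_force: [-2.2, -1.6, 7.3]
opening: 0.0573
```

Call:
{"op": "play_rows", "data": {"plan": [[0,0,0,0,0,0],[0,0,0,0,0,0],[0,0,0,0,0,0],[0,0,0,0,0,0]], "jaw": 8.5}}

```text
t: 8.7
ee_pos: [0.4726, 0.294, 0.0819]
eef_rot: [[0.643, 0.766, -0.001], [0.766, -0.643, 0.001], [-0.0, -0.001, -1.0]]
ft_force: [-0.0, 0.7, -0.3]
opening: 0.0848
```

Call:
{"op": "play_rows", "data": {"plan": [[0,0,-3,0,0,0],[0,0,-8,0,0,0],[0,0,-14,0,0,0],[0,0,-18,0,0,0],[0,0,-18,0,0,0]]}}

```text
t: 9.32
ee_pos: [0.4739, 0.2947, 0.2654]
eef_rot: [[0.643, 0.766, 0.004], [0.766, -0.643, 0.004], [0.006, 0.001, -1.0]]
ft_force: [-0.2, 0.8, -0.0]
opening: 0.0854
```

Run:
```python
from h import *
ci=camera_info('wrist'); im,d=grab_frame('wrist'); 
P=cloud('wrist',d,ci); P[d<=0]=np.nan
m=(np.hypot(P[...,0]-.473,P[...,1]-.294)<.06)&(P[...,2]>.095)&(P[...,2]<.115)
print(m.sum(),cv2.minEnclosingCircle(P[m][:,:2].astype(np.float32)),np.percentile(P[m][:,2],[5,50,95]))
m=(np.hypot(P[...,0]-.473,P[...,1]-.294)<.09)&(P[...,2]>.006)&(P[...,2]<.02)
print(cv2.minEnclosingCircle(P[m][:,:2].astype(np.float32)))
goto([.45,.1,.28],206-100); goto([.553,-.287,.28],206)
```

```text
2549 ((0.47260501980781555, 0.2941591739654541), 0.029196511954069138) [0.10011937 0.1032253  0.10445153]
((0.47292476892471313, 0.29359742999076843), 0.07410269975662231)
q [3.180e+01 1.660e+01 4.700e+00 7.800e+01 1.000e-01 1.619e+02] pos [0.4732 0.2942 0.2632] row [-16.36  10.72  -1.73] [  0.07  -0.15 -56.03]
q [3.180e+01 1.660e+01 4.700e+00 7.800e+01 1.000e-01 1.619e+02] pos [0.4732 0.2942 0.2632] row [-39.37  43.49  -1.79] [ 2.1000e-01 -5.0000e-02 -1.5603e+02]
```

The tin stands at (0.4726, 0.2942), 0.3 mm off in x and 0.6 mm off in y from the keeper's centre, with its top at 0.103 as it should be. Now to the cover. I need tool yaw 206° there so that the later twist stays within J6's range.

Call:
{"op": "play_rows", "data": {"plan": [[-39.4,43.5,-1.8,0,0,-156],[-39.4,43.5,-1.8,0,0,-156],[-39.4,43.5,-1.8,0,0,-156],[-39.4,43.5,-1.8,0,0,-156],[-39.4,43.5,-1.8,0,0,-156]]}}

```text
t: 10.0
ee_pos: [0.5117, 0.0127, 0.269]
eef_rot: [[-0.153, 0.988, -0.003], [0.988, 0.153, 0.001], [0.001, -0.003, -1.0]]
ft_force: [1.9, 0.6, 0.3]
opening: 0.0851
```

```bash
python3 -c "
from h import *
goto([.553,-.287,.28],206)"
```

```text
q [ 1.4 12.2 -0.4 77.6  0.  82.6] pos [0.5117 0.0127 0.269 ] row [-30.25  -0.5   -1.13] [-5.0000e-02 -1.9000e-01 -1.0721e+02]
```

Call:
{"op": "play_rows", "data": {"plan": [[-30.2,-0.5,-1,0,0,-107],[-30.2,-0.5,-1,0,0,-107],[-30.2,-0.5,-1,0,0,-107],[-30.2,-0.5,-1,0,0,-107],[-30.2,-0.5,-1,0,0,-107]]}}

```text
t: 10.62
ee_pos: [0.5503, -0.2781, 0.2783]
eef_rot: [[-0.86, 0.51, -0.003], [0.51, 0.86, 0.002], [0.003, 0.0, -1.0]]
ft_force: [1.0, 0.7, -0.1]
opening: 0.0847
```

```bash
python3 -c "
from h import *
goto([.553,-.287,.28],206)"
```

```text
q [-26.8  22.8  16.1  83.5   0.    3.9] pos [ 0.5503 -0.2781  0.2783] row [-0.68 -0.63 -0.17] [  0.11  -0.16 -56.68]
```

Call:
{"op": "play_rows", "data": {"plan": [[-0.7,-0.6,0,0,0,-56.7],[-0.7,-0.6,0,0,0,-56.7],[-0.7,-0.6,0,0,0,-56.7],[-0.7,-0.6,0,0,0,-56.7],[-0.7,-0.6,0,0,0,-56.7]]}}

```text
t: 11.25
ee_pos: [0.5532, -0.285, 0.278]
eef_rot: [[-0.92, -0.391, -0.003], [-0.391, 0.92, 0.002], [0.002, 0.003, -1.0]]
ft_force: [-0.4, 1.0, 0.7]
opening: 0.0847
```

Call:
{"op": "play_rows", "data": {"plan": [[0,0,0,0,0,-3],[0,0,0,0,0,-3]]}}

```text
t: 11.5
ee_pos: [0.5532, -0.285, 0.2783]
eef_rot: [[-0.901, -0.433, -0.003], [-0.433, 0.901, 0.002], [0.002, 0.003, -1.0]]
ft_force: [-0.0, 1.1, -0.3]
opening: 0.0854
```

Run:
```python
from h import *
goto([.553,-.287,.28],206)
ci=camera_info('wrist'); im,d=grab_frame('wrist'); save(im,'v6')
P=cloud('wrist',d,ci); P[d<=0]=np.nan
near=np.hypot(P[...,0]-.553,P[...,1]+.288)<.075
m=near&(P[...,2]>.140)&(P[...,2]<.156)
print('rib',m.sum(),cv2.minAreaRect(P[m][:,:2].astype(np.float32)),np.median(P[m][:,2]))
m=near&(P[...,2]>.105)&(P[...,2]<.115)
print('top',cv2.minEnclosingCircle(P[m][:,:2].astype(np.float32)))
for n in ['cover_rib','cover_rim']: print(n,[(round(float(e['score']),2),np.round(e['at'],3).tolist()) for e in landmark_of('wrist',n)])
```

```text
q [-27.3  23.4  17.1  83.9   0.  -52.9] pos [ 0.5532 -0.285   0.2783] row [ 0.11 -0.17 -0.17] [ 0.17 -0.1  -0.36]
rib 2433 ((0.555618405342102, -0.2886908948421478), (0.08346138894557953, 0.023986438289284706), 25.98845100402832) 0.14713823478837396
top ((0.5556449294090271, -0.2888473868370056), 0.05499078333377838)
cover_rib [(0.82, [0.559, -0.287, 0.131])]
cover_rim [(0.41, [0.466, -0.553, -0.003])]
```

View pics/v6.png

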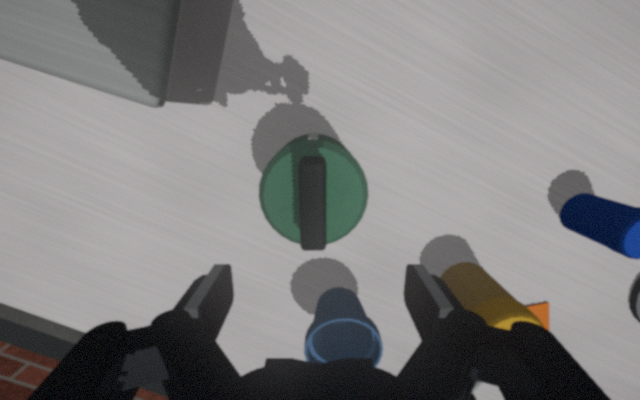

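The cover is at (313,190) with its rib upright in the picture, in line with the tool's x axis. It sits at (0.5556, -0.2888), rib at 26°. Descending.

Call:
{"op": "play_rows", "data": {"plan": [[-0.05,-0.45,3,0,0,-0.4],[-0.05,-0.45,8,0,0,-0.4],[-0.05,-0.45,12,0,0,-0.4],[-0.05,-0.45,14,0,0,-0.4],[-0.05,-0.45,14,0,0,-0.4]]}}

```text
t: 12.28
ee_pos: [0.5549, -0.2884, 0.1382]
eef_rot: [[-0.899, -0.439, -0.004], [-0.439, 0.898, 0.002], [0.002, 0.004, -1.0]]
ft_force: [0.3, 0.0, 0.8]
opening: 0.0851
```

Call:
{"op": "play_rows", "data": {"plan": [[0,0,0,0,0,0],[0,0,0,0,0,0],[0,0,0,0,0,0],[0,0,0,0,0,0],[0,0,0,0,0,0]], "jaw": 1.5, "grip_force": 60}}

```text
t: 12.9
ee_pos: [0.5563, -0.289, 0.1408]
eef_rot: [[-0.898, -0.44, 0.001], [-0.44, 0.898, 0.0], [-0.001, 0.0, -1.0]]
ft_force: [-0.7, 1.8, 5.5]
opening: 0.0229
```

Call:
{"op": "play_rows", "data": {"plan": [[0,0,0,0,0,0],[0,0,0,0,0,0],[0,0,0,0,0,0]]}}

```text
t: 13.28
ee_pos: [0.5562, -0.2889, 0.1408]
eef_rot: [[-0.898, -0.44, 0.0], [-0.44, 0.898, 0.0], [-0.001, 0.0, -1.0]]
ft_force: [-1.1, 1.1, 6.3]
opening: 0.0229
```

Call:
{"op": "play_rows", "data": {"plan": [[0,0,-2,0,0,0],[0,0,-7,0,0,0],[0,0,-12,0,0,0],[0,0,-16,0,0,0],[0,0,-16,0,0,0]]}}

```text
t: 13.9
ee_pos: [0.557, -0.2896, 0.3031]
eef_rot: [[-0.898, -0.44, 0.004], [-0.44, 0.898, -0.002], [-0.003, -0.003, -1.0]]
ft_force: [0.4, -0.1, -2.8]
opening: 0.0228
```

```bash
python3 -c "
from h import *
print(r.get_state()['opening'],r.get_state()['ft_force'])
goto([.473,.1,.30],245);goto([.473,.294,.30],257+1.6+5)"
```

```text
0.022762795458166087 [ 0.35261727 -0.05424088 -2.7702798 ]
q [-27.5  23.6  21.   87.1   0.  -53.5] pos [ 0.557  -0.2896  0.3031] row [-9.57 38.69  0.21] [ -0.25   0.09 -38.93]
q [-27.5  23.6  21.   87.1   0.  -53.5] pos [ 0.557  -0.2896  0.3031] row [-18.1   56.11   0.17] [-2.600e-01  5.000e-02 -5.753e+01]
```

Call:
{"op": "play_rows", "data": {"plan": [[-1,3,0,0,0,-4],[-2.6,8,0,0,0,-9],[-4.2,13,0,0,0,-15],[-5.8,18,0,0,0,-20],[-7.4,23,0,0,0,-26]]}}

```text
t: 14.52
ee_pos: [0.5204, -0.0484, 0.2987]
eef_rot: [[-0.612, -0.791, -0.003], [-0.791, 0.612, 0.001], [0.001, 0.003, -1.0]]
ft_force: [1.7, -0.2, -1.8]
opening: 0.023
```

```bash
python3 -c "
from h import *
print(r.get_state()['opening'],r.get_state()['ft_force'])
goto([.473,.294,.30],259.6)"
```

```text
0.023004439472191534 [ 1.70430217 -0.17827468 -1.77929543]
q [ -5.3  12.9   4.9  82.1   0.  -57.6] pos [ 0.5204 -0.0484  0.2987] row [-24.16  24.71  -0.09] [ 1.600e-01 -1.000e-02 -2.736e+01]
```

Call:
{"op": "play_rows", "data": {"plan": [[-4,4,0,0,0,-6],[-8,8,0,0,0,-12],[-12,12.2,0,0,0,-18],[-16,16.5,0,0,0,-24],[-20,20.5,0,0,0,-27.4]]}}

```text
t: 15.15
ee_pos: [0.4816, 0.2355, 0.299]
eef_rot: [[-0.18, -0.984, -0.002], [-0.984, 0.18, -0.0], [0.001, 0.002, -1.0]]
ft_force: [0.8, -0.5, -0.8]
opening: 0.0226
```

Call:
{"op": "play_rows", "data": {"plan": [[-3,2,0,0,0,0],[-3,2,0,0,0,0],[-3,2,0,0,0,0]]}}

```text
t: 15.52
ee_pos: [0.4681, 0.2666, 0.2994]
eef_rot: [[-0.182, -0.983, -0.002], [-0.983, 0.182, -0.0], [0.001, 0.002, -1.0]]
ft_force: [1.2, 0.2, -1.9]
opening: 0.0229
```

Run:
```python
from h import *
print(r.get_state()['opening'],r.get_state()['ft_force'])
goto([.473,.294,.30],259.6)
# where is the cover in the hand?
ci=camera_info('wrist'); im,d=grab_frame('wrist'); save(im,'w7'); s=r.get_state()
P=cloud('wrist',d,ci); P[d<=0]=np.nan
z=s['ee_pos'][2]; near=np.hypot(P[...,0]-s['ee_pos'][0],P[...,1]-s['ee_pos'][1])<.075
m=near&(P[...,2]>z-.04)&(P[...,2]<z-.02); q=P[m]; print('top z-TCP',np.median(q[:,2])-z, len(q))
m=near&(np.abs(P[...,2]-np.median(q[:,2]))<.004); q=P[m]
g=np.hypot(*(q[:,:2]-s['ee_pos'][:2]).T); 
# plane + circle fit of outer edge
A=np.c_[q[:,:2],np.ones(len(q))]; c,*_=np.linalg.lstsq(A,q[:,2],rcond=None); print('tilt',np.degrees(c[:2]))
ang=np.degrees(np.arctan2(*(q[:,:2]-s['ee_pos'][:2]).T[::-1])); E=[]
for a in range(-180,180,5):
    k=(ang>=a)&(ang<a+5)
    if k.sum()>3 and g[k].max()>.045: E.append(q[k][g[k].argmax(),:2])
E=np.array(E); 
from scipy.optimize import least_squares
f=least_squares(lambda v:np.hypot(*(E-v[:2]).T)-v[2],[*s['ee_pos'][:2],.055],loss='soft_l1',f_scale=.001); print(len(E),f.x, 'off',f.x[:2]-s['ee_pos'][:2])
```

```text
0.0228936537238667 [ 1.20065864  0.18844917 -1.85616416]
q [ 29.6  14.5   7.1  82.7   0.  -49.9] pos [0.4681 0.2666 0.2994] row [-2.78  0.02 -0.06] [ 0.1  -0.05 -0.09]
top z-TCP -0.031892412910128176 14740
tilt [0.0209462  0.67038008]
52 [0.467461   0.26604879 0.05373481] off [-0.00096926 -0.00022257]
```

View pics/w7.png

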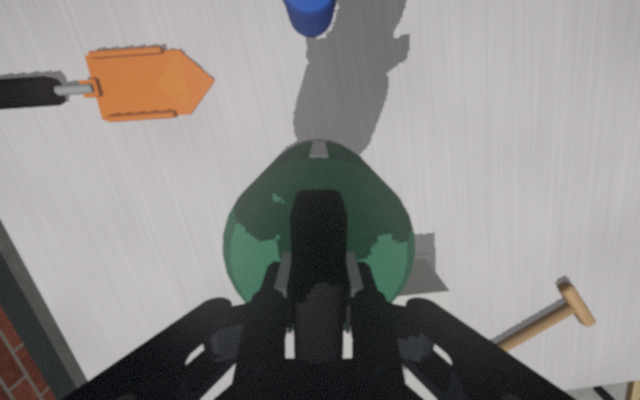

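The cover hangs level at (320,230) with its stripe in line with the rib, centred in the hand to about 1 mm. The rim is 0.141 to 0.142 below the TCP, so home should be at TCP z of about 0.153.

Call:
{"op": "play_rows", "data": {"plan": [[-2.75,-0.05,0,0,0,0],[-2.75,-0.05,0,0,0,0],[-2.75,-0.05,0,0,0,0],[-2.75,-0.05,0,0,0,0]]}}

```text
t: 16.08
ee_pos: [0.474, 0.293, 0.3005]
eef_rot: [[-0.184, -0.983, -0.001], [-0.983, 0.184, 0.001], [-0.0, 0.001, -1.0]]
ft_force: [-0.0, -0.2, -1.9]
opening: 0.0228
```

```bash
python3 -c "
from h import *
goto([.4735,.2938,.19],259.6)"
```

```text
q [ 31.7  16.3   9.8  83.5   0.  -47.7] pos [0.474  0.293  0.3005] row [-0.06  0.06 11.05] [ 0.04  0.02 -0.18]
```

Call:
{"op": "play_rows", "data": {"plan": [[-0.05,0.05,2,0,0,0],[-0.05,0.05,5,0,0,0],[-0.05,0.05,8,0,0,0],[-0.05,0.05,10.3,0,0,0],[-0.05,0.05,10.3,0,0,0]]}}

```text
t: 16.7
ee_pos: [0.4727, 0.2935, 0.1962]
eef_rot: [[-0.183, -0.983, -0.003], [-0.983, 0.183, -0.001], [0.002, 0.003, -1.0]]
ft_force: [-0.8, -0.8, -0.9]
opening: 0.0232
```

```bash
python3 -c "
from h import *
goto([.4735,.2938,.153],259.6); print(r.get_state()['ft_force'])"
```

```text
q [ 31.8  18.2  -2.8  69.1   0.1 -47.6] pos [0.4727 0.2935 0.1962] row [-0.05 -0.09  4.32] [ 0.17 -0.09 -0.16]
[-0.80250722 -0.77439267 -0.89830716]
```

Call:
{"op": "play_rows", "data": {"plan": [[-0.05,-0.05,0.7,0,0,0],[-0.05,-0.05,1.4,0,0,0],[-0.05,-0.05,2.1,0,0,0],[-0.05,-0.05,2.6,0,0,0],[-0.05,-0.05,2.6,0,0,0]]}}

```text
t: 17.32
ee_pos: [0.4739, 0.2949, 0.171]
eef_rot: [[-0.183, -0.983, -0.001], [-0.983, 0.183, 0.0], [-0.0, 0.001, -1.0]]
ft_force: [0.1, 0.5, -2.1]
opening: 0.0233
```

Call:
{"op": "play_rows", "data": {"plan": [[0,0,0.4,0,0,0],[0,0,0.8,0,0,0],[0,0,1.2,0,0,0],[0,0,1.4,0,0,0],[0,0,1.4,0,0,0]]}}

```text
t: 17.95
ee_pos: [0.474, 0.295, 0.1573]
eef_rot: [[-0.183, -0.983, -0.001], [-0.983, 0.183, 0.001], [-0.0, 0.001, -1.0]]
ft_force: [0.5, -0.5, -1.7]
opening: 0.0231
```

Call:
{"op": "play_rows", "data": {"plan": [[0.1,0.05,0.15,0,0,0],[0.1,0.05,0.3,0,0,0],[0.1,0.05,0.4,0,0,0],[0.1,0.05,0.4,0,0,0]]}}

```text
t: 18.45
ee_pos: [0.4733, 0.2941, 0.1534]
eef_rot: [[-0.183, -0.983, -0.001], [-0.983, 0.183, 0.001], [-0.0, 0.001, -1.0]]
ft_force: [-0.8, -0.2, -1.0]
opening: 0.0227
```

Call:
{"op": "play_rows", "data": {"plan": [[0,0,0.1,0,0,0],[0,0,0.1,0,0,0]]}}

```text
t: 18.7
ee_pos: [0.4734, 0.2942, 0.1528]
eef_rot: [[-0.183, -0.983, -0.0], [-0.983, 0.183, 0.001], [-0.001, 0.0, -1.0]]
ft_force: [-1.0, -0.0, 3.2]
opening: 0.0229
```

Contact at the expected home height, with the tabs between the lugs. Twisting clockwise, which is + about tool z.

Call:
{"op": "play_rows", "data": {"plan": [[0,0,0,0,0,0],[0,0,0,0,0,8],[0,0,0,0,0,17],[0,0,0,0,0,26],[0,0,0,0,0,35]]}}

```text
t: 19.32
ee_pos: [0.4739, 0.2943, 0.1528]
eef_rot: [[-0.717, -0.697, 0.001], [-0.697, 0.717, 0.001], [-0.001, 0.0, -1.0]]
ft_force: [1.1, -0.1, 3.3]
opening: 0.023
```

```bash
python3 -c "
from h import *
goto([.4733,.2940,.1528],181.6); print(r.get_state()['ft_force'],r.get_state()['ft_torque'])"
```

```text
q [ 31.8  19.7  -7.3  62.9   0.  -12.4] pos [0.4739 0.2943 0.1528] row [ 0.07  0.02 -0.  ] [ 0.05  0.06 42.58]
[ 1.09044059 -0.11171048  3.29434787] [-0.08980618 -0.16500582  0.11937445]
```

Call:
{"op": "play_rows", "data": {"plan": [[0.05,0,0,0,0,8],[0.05,0,0,0,0,17],[0.05,0,0,0,0,26],[0.05,0,0,0,0,34],[0.05,0,0,0,0,39]]}}

```text
t: 19.95
ee_pos: [0.4736, 0.2939, 0.1528]
eef_rot: [[-0.996, -0.092, 0.001], [-0.092, 0.996, 0.001], [-0.001, 0.001, -1.0]]
ft_force: [1.4, -1.0, 2.5]
opening: 0.0228
```

Call:
{"op": "play_rows", "data": {"plan": [[0,0,0,0,0,2],[0,0,0,0,0,4],[0,0,0,0,0,4]]}}

```text
t: 20.32
ee_pos: [0.4734, 0.2939, 0.1528]
eef_rot: [[-1.0, -0.026, 0.0], [-0.026, 1.0, 0.001], [-0.0, 0.001, -1.0]]
ft_force: [0.2, 0.1, 5.5]
opening: 0.023
```

```bash
python3 -c "
from h import *
goto([.4733,.2940,.1528],181.6); print(r.get_state()['ft_force'],r.get_state()['ft_torque'])"
```

```text
q [31.8 19.7 -7.4 62.9  0.  30.3] pos [0.4734 0.2939 0.1528] row [0.01 0.01 0.  ] [ 0.07  0.02 -0.13]
[0.16003759 0.06911191 5.50262791] [-0.25459611 -0.16739638 -0.13461081]
```

Call:
{"op": "play_rows", "data": {"plan": [[0,0,0,0,0,2],[0,0,0,0,0,2]]}}

```text
t: 20.58
ee_pos: [0.4733, 0.2937, 0.1528]
eef_rot: [[-1.0, 0.008, 0.0], [0.008, 1.0, 0.0], [-0.0, 0.0, -1.0]]
ft_force: [1.2, -1.5, 6.3]
opening: 0.0234
```

```bash
python3 -c "
from h import *
goto([.4733,.2940,.1528],181.6); print(r.get_state()['ft_force'],r.get_state()['ft_torque'])"
```

```text
q [31.8 19.7 -7.4 62.9  0.  32.3] pos [0.4733 0.2937 0.1528] row [ 0.    0.03 -0.  ] [ 0.02  0.01 -2.04]
[ 1.21988956 -1.45850752  6.29621203] [-0.51676891 -0.18664365  1.04365449]
```

Call:
{"op": "play_rows", "data": {"plan": [[0,0,0,0,0,0],[0,0,0,0,0,0],[0,0,0,0,0,0],[0,0,0,0,0,0]], "jaw": 8.5}}

```text
t: 21.08
ee_pos: [0.473, 0.2938, 0.1523]
eef_rot: [[-1.0, 0.009, -0.001], [0.009, 1.0, 0.001], [0.001, 0.001, -1.0]]
ft_force: [-0.1, 0.0, 0.5]
opening: 0.0853
```

Call:
{"op": "play_rows", "data": {"plan": [[0,0,-1,0,0,0],[0,0,-4,0,0,0],[0,0,-9,0,0,0],[0,0,-14,0,0,0],[0,0,-14,0,0,0]]}}

```text
t: 21.7
ee_pos: [0.4745, 0.2945, 0.2972]
eef_rot: [[-1.0, 0.009, 0.006], [0.009, 1.0, 0.005], [-0.006, 0.005, -1.0]]
ft_force: [0.6, -0.1, -1.1]
opening: 0.0854
```

Run:
```python
from h import *
ci=camera_info('wrist'); im,d=grab_frame('wrist'); save(im,'v8')
P=cloud('wrist',d,ci); P[d<=0]=np.nan
near=np.hypot(P[...,0]-.473,P[...,1]-.294)<.075
m=near&(P[...,2]>.152)&(P[...,2]<.168)
print('rib',m.sum(),cv2.minAreaRect(P[m][:,:2].astype(np.float32)),np.median(P[m][:,2]))
m=near&(P[...,2]>.115)&(P[...,2]<.129)
print('top',cv2.minEnclosingCircle(P[m][:,:2].astype(np.float32)),np.median(P[m][:,2]))
q=P[m]; c,*_=np.linalg.lstsq(np.c_[q[:,:2],np.ones(len(q))],q[:,2],rcond=None); print('tilt',np.degrees(c[:2]))
print(r.get_state()['t'],r.get_state()['ft_force'])
im,d=grab_frame('scene'); cv2.imwrite('pics/v9.png',cv2.resize(im[190:330,320:520,::-1],None,fx=4,fy=4,interpolation=cv2.INTER_CUBIC))
```

```text
rib 2293 ((0.4727007746696472, 0.29394981265068054), (0.08295850455760956, 0.023969680070877075), 0.8339142799377441) 0.1591234377626376
top ((0.4731956422328949, 0.2940130829811096), 0.05631324648857117) 0.12120514384253014
tilt [0.5872436  0.02952294]
21.75 [ 0.32377422  0.40451618 -0.3815433 ]
```

View pics/v8.png

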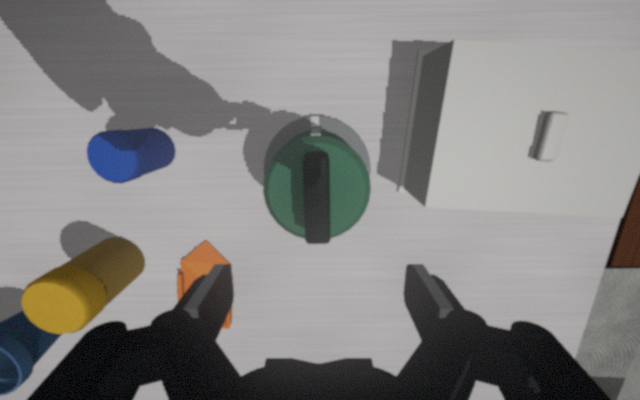

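View pics/v9.png

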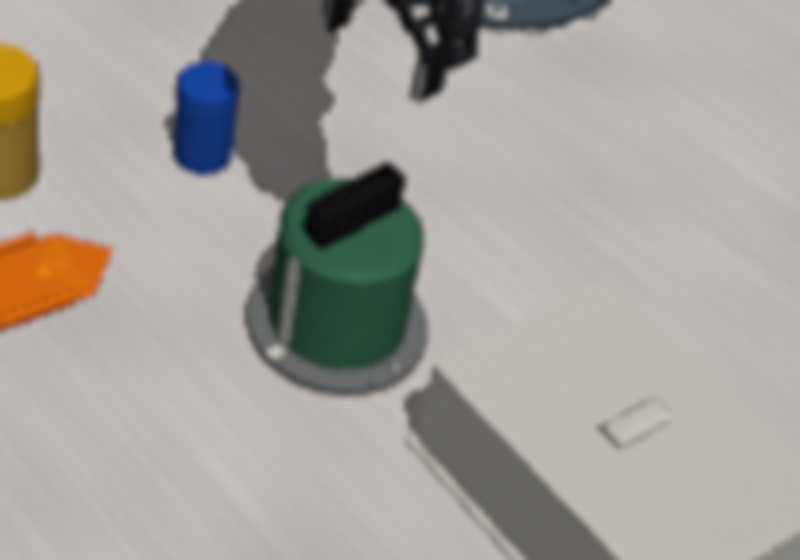

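The cover is home: its top is at 0.121, and it's centred and level. The stripe at (288,305) meets the mark at (275,351), and the rib at 0.8° agrees with the marks at 1.6°. The torque rose to 1.04 N m at the stop. The gripper is clear, so I'm handing in.

```bash
python3 -c "
from h import *
print(job.hand_in())"
```

```text
the job is handed in; nothing more can be done
None
```

The seed tin is put away in the keeper with the green cover on and twisted to its stop. I handed the job in at about 21.8 s of the 67 s allowed; no verdict was reported.

- **Tin:** I set down the small brass tin with the yellow lid upright, about 1 mm from the middle of the base. That was measured before the cover went on, and I couldn't see it afterwards.
- **Cover:** It was lowered with the rib about 78° anticlockwise of the marks and touched down at the expected home height. I then turned it clockwise until the torque rose to 1.04 N m at the stop, and let go.
- **Last checks:** The cover's centre was within about 1 mm of the base's centre. Its top was at z 0.121 against a nominal 0.122. It measured about 0.6° off level, and the rib was within 1° of the marks.
- **Bystanders:** I did not measure the trowel, pot or propagator lid again. I saw no contact with them and they looked undisturbed where they showed in the last pictures.

**What went wrong:** While carrying the tin, the last joint ran into its range limit, which tilted the tool by about 3°. I corrected it by changing the tool's yaw before setting the tin down. No final check failed or disagreed.

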